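# Stir the ceramic pellets and hold up the rod for inspection

## Robot

A 6-joint arm with a two-finger parallel gripper is mounted at the origin on a cart in front of the work surface, level with it; the furniture and walls round the work are solid. World frame = base frame: x ahead of the robot, y to its left, z up, the work surface at z = 0. Lengths are in m, angles in rad, forces in N, time in s.
With the tool pointing down it reaches from about 0.375 to 0.9 m from the base axis. Payload 3.1 kg.
Tool frame: the origin (TCP) lies on the centre line of the jaws, within the pads' length; the fingertips stand 14 mm ahead of it and the grasp point (between the pads) lies 5 mm behind it; z points along the fingers, y is the line along which they close (so a half turn about z gives the same grasp; the last joint's range is limited). The gripper opens to 87 mm and grips with 3 to 60 N. Pads are 19 mm wide; open, the fingers measure 117 mm over their backs; the gripper's body (75 mm by 190 mm) begins 51 mm behind the grasp point.
Start: joints at [-0.178, 0.527, 1.433, -0, 1.181, -0.178], TCP at [0.625, 0, 0.237] pointing down, gripper open.
Joint ranges: [-3.08, 3.08], [-0.75, 2.2], [0.22, 2.44], [-1.43, 4.57], [0, 2.65], [-2.85, 2.85]. Speed limits (rad/s): [2.79, 2.79, 3.14, 3.14, 3.14, 3.14].

## Interface

Orientations are given as a unit quaternion [x, y, z, w].
In Python, from rig import robot gives the robot as it stands.
- The arm moves only by the tool move_arm, never from a script. Its argument "commands" is a list of rows, each an object with "hand": the finger opening in cm, from 0 to 8.7; "travel": the shift along the tool's x, y, z in cm, a list of three; "twist": the turn, a rotation vector about the tool's x, y, z in degrees, a list of three. In form: [{"hand": hand, "travel": [dx, dy, dz], "twist": [wx, wy, wz]}, ...]. A call has 1 to 5 rows; each row shifts and turns the commanded pose from where the row before left it, along the tool's axes as they then stand; what a row does not reach is not made up. A row lasts 1/12 s, in which the tool goes at most 41.7 mm and 7.16 degrees, less where a joint would pass 70% of its speed; a pose out of reach is approached as far as the arm can. A call is refused whole if a number of a shift passes 4.17 or a number of a turn 7.16, either way. A call with a gripper value outside its range is refused whole. The fingers move at their own pace and stop on an object; "force" is the grip in N (left out, the last holds). Time passes only in rows, so rows that do not move let the fingers close. It gives the time, the measured TCP pose, the force, the opening and the grip force at its end, in the units of the state.
- robot.get_obs(): the state, without advancing time (a new reading comes with each control period).
- robot.camera(name): name is "scene" or "side" or "wrist"; returns a dict with "frame" (420x560x3 uint8, red, green, blue), "fov_y" (degrees; the focal length in pixels is half the picture's height over the tangent of half this angle, whatever the lens; pixels are square), "cx", "cy" (the principal point, pixels), "extrinsics" (4x4, takes a point from camera to world coordinates); the wrist camera has in their place "T_tool_cam" (4x4, takes a point from camera to tool coordinates, whose origin is the TCP and whose axes are the flange's). Camera axes: x right, y down, z forward; pixel columns grow to the right and rows downward; lengths in m; the calibration is good to about 2 mm. The wrist camera is an equidistant fisheye: a pixel r from the principal point sees the ray r / f radians off the axis. A picture is of the moment at which its call begins: read the wrist's pose just before it. There is no depth.
- robot.hand_in(): hands the job in; it is judged then, once.
The state is a dict: "time": time; "q": joint angles; "joint_velocities": joint speeds; "joint_torque": joint torques, N m; "position": TCP position; "tool_rot": TCP orientation; "ft_force": force on the tool from outside, world axes, zero at the start; "moment": the same for the moment, N m; "grip_width": finger opening in m; "grip_force": force on a finger pad.
Only numpy, scipy, OpenCV 4.12 (cv2) and the standard library are available. Lean on these libraries where they do the work, as an engineer would, in place of code of your own. Each camera call takes 0.05 s, during which the arm holds its last target. There are 200 camera calls.

## Task

Draw the tall straight-handled stirring rod out of the tool block and stir the ceramic pellets in the steel dish with it for at least three full, wide turns so that they are really pushed about, its foot just above the dish's floor and all pellets staying in the dish. Then lift the rod well clear, about 15 cm or more above the worktop, lean it over to 60 degrees or more from upright (level is fine) so that its end can be inspected, and finish while still holding it up like that, at rest. Leave the ball-topped pestle in its socket and the other things where they are.

Things in the scene. Friction and masses are not known exactly. Their poses are not given: they have to be found in the camera images.
- stirrer: Stirring rod, 140 mm long, about 50 g, upright in either socket of the tool block: steel shaft 12 mm thick up to 84 mm, 19 mm collar at 84 to 88 mm, then a straight round black handle 16 mm thick from 90 to 140 mm (grip there). The taller tool. Origin at the centre of its foot, z along the rod to the handle. In the socket the foot is 7 mm and the top 147 mm above the worktop.
- stirrer_tip (a point): centre of the stirring rod's foot, the end that stirs
- stirrer_top (a point): centre of the top end of the stirring rod's handle, 140 mm from the foot
- pestle: The other, shorter tool in the tool block: the same 12 mm steel shaft but a black ball of 26 mm on top, 109 mm long (top 116 mm above the worktop). To be left in its socket. Origin at the centre of its foot, z up the shaft.
- tool_block: Grey tool block, 135 x 54 x 45 mm, fixed to the worktop, with two sockets of 14 mm, 38 mm deep, 40 mm either side of the centre along its x, 80 mm apart. The tools stand in them with about 1 mm play and draw straight up. Origin under its centre.
- dish: Round heavy steel dish with straight walls, fixed to the worktop: outside 80 mm across, 45 mm high; inside 72 mm across, its inner floor 5 mm above the worktop. Origin at the centre of its underside, z up; its x points away from the robot and y to the robot's left. Six pellets lie round its inner floor and leave the middle free for the rod.
- pellet_1: One of six white ceramic pellets in the dish, short round-edged cylinder 16 mm across, 16 mm high, 12 g, glazed and slippery (as are dish and shaft). They start on end in a ring 26 mm from the dish's centre. Origin at the centre of its (initially) lower face.
- pellet_2: One of six white ceramic pellets in the dish, short round-edged cylinder 16 mm across, 16 mm high, 12 g, glazed and slippery (as are dish and shaft). They start on end in a ring 26 mm from the dish's centre. Origin at the centre of its (initially) lower face.
- pellet_3: One of six white ceramic pellets in the dish, short round-edged cylinder 16 mm across, 16 mm high, 12 g, glazed and slippery (as are dish and shaft). They start on end in a ring 26 mm from the dish's centre. Origin at the centre of its (initially) lower face.
- pellet_4: One of six white ceramic pellets in the dish, short round-edged cylinder 16 mm across, 16 mm high, 12 g, glazed and slippery (as are dish and shaft). They start on end in a ring 26 mm from the dish's centre. Origin at the centre of its (initially) lower face.
- pellet_5: One of six white ceramic pellets in the dish, short round-edged cylinder 16 mm across, 16 mm high, 12 g, glazed and slippery (as are dish and shaft). They start on end in a ring 26 mm from the dish's centre. Origin at the centre of its (initially) lower face.
- pellet_6: One of six white ceramic pellets in the dish, short round-edged cylinder 16 mm across, 16 mm high, 12 g, glazed and slippery (as are dish and shaft). They start on end in a ring 26 mm from the dish's centre. Origin at the centre of its (initially) lower face.
- volumetric_flask: stoppered glass flask, round body 53 mm wide, 141 tall, bystander; origin under its centre. Loose, to be left alone.
- timer: small white timer, 62 x 62 x 19 mm, bystander; origin under its centre. Loose, to be left alone.
- flask_50: small round flat-bottomed glass flask, 60 mm wide, 81 tall, bystander; origin under its centre. Loose, to be left alone.
Things that resemble listed ones, but are neither listed nor needed, are in the scene too. Leave any pink or red look-alike of the tool_block alone.

How it is judged:
On the way, in this order (a step that is already met when the one before it is completed fails the run):
1. the stirring rod is drawn out of the tool block (z of stirrer_tip in the frame of tool_block above 0.055 m).
2. its foot is down among the pellets, on the dish's left side (stages 2 to 5 are passed by three turns either way round, wherever the rod enters) (z of stirrer_tip in the frame of dish between 0 and 0.018 m and horizontal distance between stirrer_tip and dish below 0.036 m and y of stirrer_tip in the frame of dish above 0.008 m).
3. its foot passes the dish's right side (z of stirrer_tip in the frame of dish between 0 and 0.018 m and horizontal distance between stirrer_tip and dish below 0.036 m and y of stirrer_tip in the frame of dish below -0.008 m).
4. its foot passes the dish's far side (z of stirrer_tip in the frame of dish between 0 and 0.018 m and horizontal distance between stirrer_tip and dish below 0.036 m and y of stirrer_tip in the frame of dish between -0.008 and 0.008 m and x of stirrer_tip in the frame of dish above 0.008 m).
5. its foot passes the dish's near side, and of each of the pellet pairs 1-2, 3-4 and 5-6 at least one is 10 mm or more from where it began (z of stirrer_tip in the frame of dish between 0 and 0.018 m and horizontal distance between stirrer_tip and dish below 0.036 m and y of stirrer_tip in the frame of dish between -0.008 and 0.008 m and x of stirrer_tip in the frame of dish below -0.008 m and distance of any of pellet_1, pellet_2 from where it was at the start of the episode above 0.01 m and distance of any of pellet_3, pellet_4 from where it was at the start of the episode above 0.01 m and distance of any of pellet_5, pellet_6 from where it was at the start of the episode above 0.01 m).
At the end, for the whole second after the job is handed in: The rod is held in the fingers, nearly still, both its ends more than 120 mm above the worktop, leaning 50 to 105 degrees from upright, touching neither dish nor block; all six pellets are in the dish, the pestle is upright in its socket, and each bystander is within 30 mm of its start (height (world z) of each of stirrer_tip, stirrer_top above 0.12 m and angle between stirrer's own z axis and vertical between 0.87 and 1.83 rad and contact force between the fingers and stirrer above 1 N and linear speed of stirrer below 0.05 m/s and contact force between stirrer and dish below 0.2 N and contact force between stirrer and tool_block below 0.2 N and horizontal distance between each of pellet_1, pellet_2, pellet_3, pellet_4, pellet_5, pellet_6 and dish below 0.038 m and height (world z) of each of pellet_1, pellet_2, pellet_3, pellet_4, pellet_5, pellet_6 below 0.045 m and z of pestle in the frame of tool_block below 0.015 m and angle between pestle's own z axis and vertical below 0.15 rad and distance of each of volumetric_flask, timer, flask_50 from where it was at the start of the episode below 0.03 m); the arm keeps its last pose, push and grip.
It fails at once if the pestle is drawn out of its socket (z of pestle in the frame of tool_block above 0.03 m).
It fails at once if a bystander is knocked away by more than 30 mm (distance of any of volumetric_flask, timer, flask_50 from where it was at the start of the episode above 0.03 m).
It fails at once if a flask is tipped over (angle between any of volumetric_flask, flask_50's own z axis and vertical above 0.5 rad).
It also fails if it takes over 72 s, if anything falls off the work surface, if the arm or the gripper's body presses on something with over 40 N, if the wrist force passes 120 N, or if a joint passes its speed limit or range.

## Working session

There is one attempt and no reset: what is moved stays moved. The work goes in short steps, Python scripts to look and compute and a tool call to move; the robot and the scene stay as the last step left them, time stands still between calls to the robot, and variables do not carry over. Pictures are saved under pics/ and viewed, at most 10 in all, crops included, and the job is handed in when it is done.

Besides the shell and the picture viewer there is one more tool, called after ">>>" as name([rows], argument=value, ...), one row to a line, values as JSON. move_arm: Moves the arm, as the interface text tells. Its arguments: {"type":"object","properties":{"commands":{"type":"array"},"force":{"type":"number"}},"required":["commands"]}

```bash
mkdir -p pics; ls; cat > h.py <<'E'
import numpy as np, cv2
from scipy.spatial.transform import Rotation as R
from rig import robot
def snap(n,f):
    c=robot.camera(n); cv2.imwrite('pics/'+f,c['frame'][:,:,::-1]); np.save('pics/'+n+'.npy',c,allow_pickle=True); return c
def ray(c,u,v):
    f=210/np.tan(np.radians(c['fov_y']/2)); T=np.array(c['extrinsics'])
    d=T[:3,:3]@np.array([(u-c['cx'])/f,(v-c['cy'])/f,1]); return T[:3,3],d
def onz(c,u,v,z):
    o,d=ray(c,u,v); return o+d*(z-o[2])/d[2]
def two(c1,p1,c2,p2):
    o1,d1=ray(c1,*p1);o2,d2=ray(c2,*p2)
    s=np.linalg.lstsq(np.c_[d1,-d2],o2-o1,rcond=None)[0]
    a,b=o1+s[0]*d1,o2+s[1]*d2; return (a+b)/2,np.linalg.norm(a-b)
E
python3 - <<'E'
from h import *
for n in('scene','side'):
    c=snap(n,n+'1.png'); print(n,c['fov_y'],c['cx'],c['cy'],np.round(c['extrinsics'],3))
a=cv2.imread('pics/scene1.png');b=cv2.imread('pics/side1.png')
print(robot.get_obs())
E
```

```text
pics
scene 54.58135709857289 272.0311560915989 209.4493309381752 [[ 0.877 -0.313  0.366  0.136]
 [-0.481 -0.566  0.67  -0.731]
 [-0.003 -0.763 -0.646  0.828]
 [ 0.     0.     0.     1.   ]]
side 47.93927336999327 282.5723611841677 213.30426248030062 [[ 0.998  0.043 -0.05   0.568]
 [ 0.066 -0.587  0.807 -0.781]
 [ 0.005 -0.808 -0.589  0.704]
 [ 0.     0.     0.     1.   ]]
{'time': 0.1, 'q': array([-1.78475176e-01,  5.28383814e-01,  1.43376353e+00, -1.66135656e-05,
        1.18141366e+00, -1.78496098e-01]), 'joint_velocities': array([-0.00100088, -0.00090195, -0.00222517, -0.00075511,  0.00164589,
       -0.00137253]), 'joint_torque': array([-3.02360622e-04, -4.40987206e+01, -1.77151054e+01,  6.34850166e-02,
        5.34114777e-02, -3.85449334e-05]), 'position': array([6.24368062e-01, 1.54424908e-04, 2.35666333e-01]), 'tool_rot': array([ 7.07096806e-01,  7.07116071e-01, -5.67619619e-04, -8.04034301e-04]), 'ft_force': array([-0.75710342, -0.18340152, -0.07376516]), 'moment': array([ 0.02072807, -0.00674125, -0.01190336]), 'grip_force': 0.0, 'grip_width': 0.0870679785915988}
```

View pics/scene1.png

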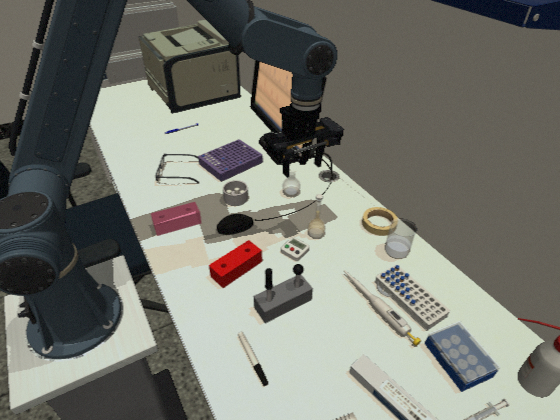

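View pics/side1.png

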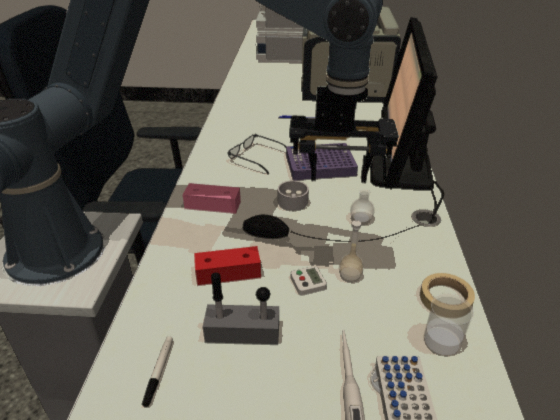

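The stirrer is the left tool in the grey block, with its top near (268,270) in scene and (216,276) in side. The pestle is the right tool. The dish is at (235,192) in scene and (293,195) in side. I'll enlarge both for exact pixels.

```bash
python3 - <<'E'
import cv2,numpy as np
a=cv2.imread('pics/scene1.png');b=cv2.imread('pics/side1.png')
def cr(i,x,y,w,h,s=4):
    return cv2.resize(i[y:y+h,x:x+w],None,fx=s,fy=s,interpolation=cv2.INTER_CUBIC)
top=np.hstack([cr(a,245,255,80,75),cr(b,195,265,100,85)[:300]])
bot=np.hstack([cr(a,210,165,80,60),cr(b,255,165,100,60)])
cv2.imwrite('pics/crop.png',np.vstack([top,bot]))
E
```

```text
(no output)
```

View pics/crop.png

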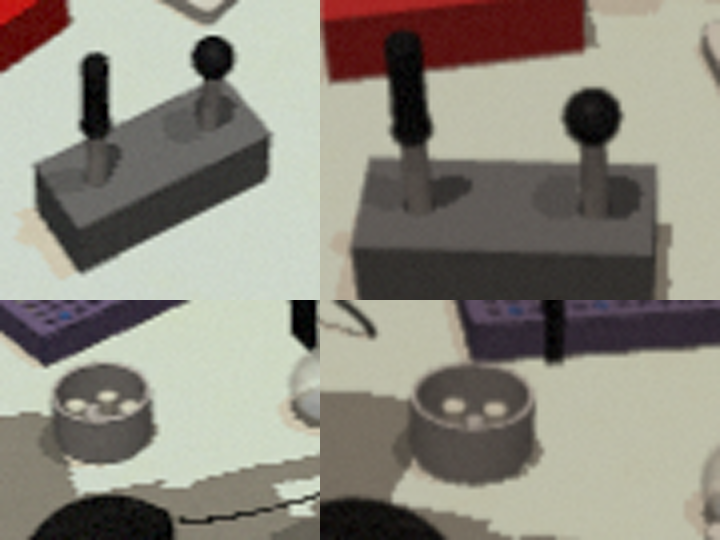

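The crop shows the rod's top, both sockets and the dish rim clearly, so I'll triangulate from those pixels.

```bash
python3 - <<'E'
from h import *
S=np.load('pics/scene.npy',allow_pickle=True).item();D=np.load('pics/side.npy',allow_pickle=True).item()
for n,p,q,z in [('top',(268.7,269.7),(216,274.5),.147),('sock',(269.2,300),(219.5,317),.045),('psock',(297.7,286.3),(263.5,317.5),.045),('ball',(298.2,269.2),(263,294.2),.103),('dish',(235.2,187),(293,188),.045)]:
    print(n,np.round(onz(S,*p,z),4),np.round(onz(D,*q,z),4),two(S,p,D,q))
# bystanders
for n,p in [('timer',(309,280)),('volflask base',(352,276)),('flask50 base',(362,218))]: print(n,onz(D,*p,0))
c=snap('wrist','w1.png');print({k:v for k,v in c.items() if k!='frame'})
E
```

```text
top [ 0.4164 -0.2013  0.147 ] [ 0.4191 -0.2022  0.147 ] (array([ 0.41801953, -0.19823589,  0.14313362]), np.float64(5.085456040892815e-05))
sock [ 0.4146 -0.2054  0.045 ] [ 0.4182 -0.2061  0.045 ] (array([ 0.41679747, -0.20119075,  0.03912102]), np.float64(0.0003973071628506989))
psock [ 0.4948 -0.203   0.045 ] [ 0.4981 -0.2016  0.045 ] (array([ 0.49739633, -0.19885855,  0.04051114]), np.float64(0.0018518635891579306))
ball [ 0.4959 -0.1992  0.103 ] [ 0.4981 -0.1998  0.103 ] (array([ 0.49767184, -0.1965884 ,  0.09955194]), np.float64(0.00018058597816186718))
dish [0.53   0.2348 0.045 ] [0.5308 0.2334 0.045 ] (array([0.53076761, 0.23669833, 0.0431218 ]), np.float64(0.000495148932830843))
timer [ 0.57931413 -0.05209816  0.        ]
volflask base [ 0.67099443 -0.03334087  0.        ]
flask50 base [0.70694858 0.17801781 0.        ]
{'fov_y': 65.70646984690485, 'cx': 279.70694376501285, 'cy': 204.05819994609712, 'T_tool_cam': array([[ 7.41609836e-04, -9.59085715e-01, -2.83114890e-01,
         7.85409404e-02],
       [ 9.99999585e-01,  5.61460209e-04,  7.17451004e-04,
         8.64433072e-04],
       [-5.29139264e-04, -2.83115305e-01,  9.59085733e-01,
        -1.48007194e-01],
       [ 0.00000000e+00,  0.00000000e+00,  0.00000000e+00,
         1.00000000e+00]])}
```

>>> move_arm([
  {"hand": 8.7, "travel": [-1, -1, 0], "twist": [0, 0, 0]},
  {"hand": 5, "travel": [-2, -2, 0], "twist": [0, 0, 0]},
  {"hand": 5, "travel": [-2, -2, 0], "twist": [0, 0, 0]},
  {"hand": 5, "travel": [-2, -2, 0], "twist": [0, 0, 0]},
  {"hand": 5, "travel": [-2, -2, 0], "twist": [0, 0, 0]},
])

```text
time: 0.57
position: [0.5338, -0.0904, 0.2362]
tool_rot: [0.707, 0.707, -0.0, -0.0]
ft_force: [0.1, -1.0, -0.5]
grip_width: 0.0682
grip_force: 0.0
```

>>> move_arm([
  {"hand": 5, "travel": [-2, -2, 0], "twist": [0, 0, 0]},
  {"hand": 5, "travel": [-2, -2, 0], "twist": [0, 0, 0]},
  {"hand": 5, "travel": [-2, -2, 0], "twist": [0, 0, 0]},
  {"hand": 5, "travel": [-2, -2, 0], "twist": [0, 0, 0]},
  {"hand": 5, "travel": [-2, -2, 0], "twist": [0, 0, 0]},
])

```text
time: 0.98
position: [0.4338, -0.1906, 0.2364]
tool_rot: [0.707, 0.707, -0.0, -0.0]
ft_force: [0.5, 0.2, 0.1]
grip_width: 0.0506
grip_force: 0.0
```

>>> move_arm([
  {"hand": 5, "travel": [-1.2, -1.8, 0], "twist": [0, 0, 0]},
  {"hand": 5, "travel": [0, 0, 0], "twist": [0, 0, 0]},
  {"hand": 5, "travel": [0, 0, 0], "twist": [0, 0, 0]},
])

```text
time: 1.23
position: [0.4164, -0.2023, 0.2365]
tool_rot: [0.708, 0.706, 0.0, -0.0]
ft_force: [-0.2, -0.4, -0.3]
grip_width: 0.0501
grip_force: 0.0
```

```bash
python3 - <<'E'
from h import *
o=robot.get_obs();print(o['position'],o['tool_rot'],o['grip_width'])
c=snap('wrist','w2.png')
T=np.array(c['T_tool_cam']);P=np.eye(4);P[:3,:3]=R.from_quat(o['tool_rot']).as_matrix();P[:3,3]=o['position']
W=P@T;f=210/np.tan(np.radians(c['fov_y']/2))
def proj(p):
    q=np.linalg.inv(W)@np.r_[p,1];r=np.hypot(q[0],q[1]);t=np.arctan2(r,q[2]);return c['cx']+f*t*q[0]/r,c['cy']+f*t*q[1]/r
for p in [(.417,-.202,.147),(.417,-.202,.045),(.497,-.201,.103)]: print(p,proj(p))
E
```

```text
[ 0.41644619 -0.20232535  0.23652333] [ 7.08046997e-01  7.06165261e-01  2.17166699e-04 -1.62825900e-04] 0.05009566261192503
(0.417, -0.202, 0.147) (np.float64(279.05720832989647), np.float64(214.22155750644419))
(0.417, -0.202, 0.045) (np.float64(279.1827615254794), np.float64(184.4383537468529))
(0.497, -0.201, 0.103) (np.float64(366.1384809391879), np.float64(197.8159201946306))
```

View pics/w2.png

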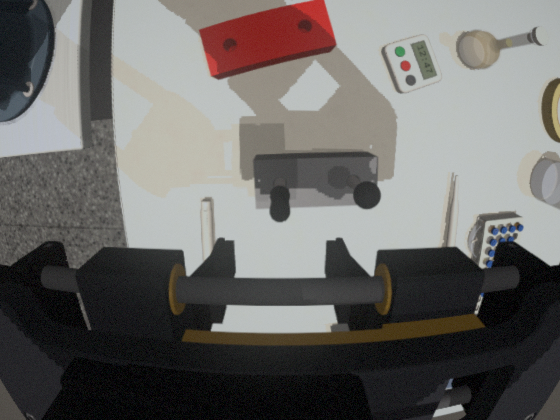

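The wrist view shows the handle top at (280,213), where I predicted (279,214), and the ball at (367,196). The fix is confirmed, so I'll descend and grip.

>>> move_arm([
  {"hand": 5, "travel": [0, 0.1, 2], "twist": [0, 0, 0]},
  {"hand": 5, "travel": [0, 0, 3], "twist": [0, 0, 0]},
  {"hand": 5, "travel": [0, 0, 3], "twist": [0, 0, 0]},
  {"hand": 5, "travel": [0, 0, 2.5], "twist": [0, 0, 0]},
  {"hand": 5, "travel": [0, 0, 1.2], "twist": [0, 0, 0]},
])

```text
time: 1.7
position: [0.4179, -0.2002, 0.1169]
tool_rot: [0.706, 0.708, -0.0, -0.002]
ft_force: [-0.5, -0.2, -0.2]
grip_width: 0.0499
grip_force: 0.0
```

>>> move_arm([
  {"hand": 3, "travel": [0, 0, 0], "twist": [0, 0, 0]},
  {"hand": 2.2, "travel": [0, 0, 0], "twist": [0, 0, 0]},
  {"hand": 1.8, "travel": [0, 0, 0], "twist": [0, 0, 0]},
  {"hand": 1, "travel": [0, 0, 0], "twist": [0, 0, 0]},
  {"hand": 1, "travel": [0, 0, 0], "twist": [0, 0, 0]},
], force=10)

```text
time: 2.12
position: [0.4188, -0.2023, 0.1206]
tool_rot: [0.707, 0.707, 0.0, 0.001]
ft_force: [-0.3, 0.1, 0.1]
grip_width: 0.0248
grip_force: 0.0
```

>>> move_arm([
  {"hand": 1, "travel": [0, 0, 0], "twist": [0, 0, 0]},
  {"hand": 1, "travel": [0, 0, 0], "twist": [0, 0, 0]},
  {"hand": 1, "travel": [0, 0, 0], "twist": [0, 0, 0]},
])

```text
time: 2.37
position: [0.4179, -0.2022, 0.1203]
tool_rot: [0.707, 0.707, -0.0, 0.0]
ft_force: [-1.2, -0.2, 5.7]
grip_width: 0.0157
grip_force: 10.0
```

>>> move_arm([
  {"hand": 1, "travel": [0, 0, 0], "twist": [0, 0, 0]},
  {"hand": 1, "travel": [0, 0, 0], "twist": [0, 0, 0]},
  {"hand": 1, "travel": [0, 0, -0.3], "twist": [0, 0, 0]},
  {"hand": 1, "travel": [0, 0, -0.5], "twist": [0, 0, 0]},
], force=40)

```text
time: 2.7
position: [0.4176, -0.2018, 0.1275]
tool_rot: [0.707, 0.707, -0.0, -0.001]
ft_force: [-1.6, -0.6, -0.9]
grip_width: 0.0153
grip_force: 40.0
```

>>> move_arm([
  {"hand": 1, "travel": [0, 0, -1], "twist": [0, 0, 0]},
  {"hand": 1, "travel": [0, 0, -1.2], "twist": [0, 0, 0]},
])

```text
time: 2.87
position: [0.4176, -0.2017, 0.1496]
tool_rot: [0.707, 0.707, -0.0, -0.001]
ft_force: [-0.4, -0.6, 0.2]
grip_width: 0.0151
grip_force: 40.0
```

>>> move_arm([
  {"hand": 1, "travel": [0, 0, -1.5], "twist": [0, 0, 0]},
  {"hand": 1, "travel": [0, 0, -2], "twist": [0, 0, 0]},
  {"hand": 1, "travel": [0, 0, -2], "twist": [0, 0, 0]},
  {"hand": 1, "travel": [0, 0, -2], "twist": [0, 0, 0]},
  {"hand": 1, "travel": [0, 0, -1.5], "twist": [0, 0, 0]},
])

```text
time: 3.28
position: [0.4184, -0.2021, 0.2414]
tool_rot: [0.707, 0.707, 0.0, 0.001]
ft_force: [0.1, -0.5, 0.2]
grip_width: 0.0147
grip_force: 40.0
```

>>> move_arm([
  {"hand": 1, "travel": [1.5, 0.4, 0], "twist": [0, 0, 0]},
  {"hand": 1, "travel": [2.5, 0.7, 0], "twist": [0, 0, 0]},
  {"hand": 1, "travel": [3, 0.8, 0], "twist": [0, 0, 0]},
  {"hand": 1, "travel": [3, 0.8, 0], "twist": [0, 0, 0]},
  {"hand": 1, "travel": [3, 0.8, 0], "twist": [0, 0, 0]},
])

```text
time: 3.7
position: [0.4532, -0.0707, 0.2399]
tool_rot: [0.708, 0.707, 0.0, 0.0]
ft_force: [0.8, 0.2, -0.2]
grip_width: 0.0154
grip_force: 40.0
```

>>> move_arm([
  {"hand": 1, "travel": [3, 0.8, 0], "twist": [0, 0, 0]},
  {"hand": 1, "travel": [3, 0.8, 0], "twist": [0, 0, 0]},
  {"hand": 1, "travel": [3, 0.8, 0], "twist": [0, 0, 0]},
  {"hand": 1, "travel": [3, 0.8, 0], "twist": [0, 0, 0]},
  {"hand": 1, "travel": [3, 0.8, 0], "twist": [0, 0, 0]},
])

```text
time: 4.12
position: [0.4931, 0.0798, 0.2398]
tool_rot: [0.707, 0.707, 0.0, 0.0]
ft_force: [0.1, -0.5, -0.0]
grip_width: 0.0148
grip_force: 40.0
```

>>> move_arm([
  {"hand": 1, "travel": [3, 0.8, 0], "twist": [0, 0, 0]},
  {"hand": 1, "travel": [3, 0.8, 0], "twist": [0, 0, 0]},
  {"hand": 1, "travel": [3, 0.8, 0], "twist": [0, 0, 0]},
  {"hand": 1, "travel": [3, 0.6, 0], "twist": [0, 0, 0]},
  {"hand": 1, "travel": [1.5, 0.2, 0], "twist": [0, 0, 0]},
])

```text
time: 4.53
position: [0.5257, 0.2165, 0.2398]
tool_rot: [0.706, 0.708, 0.001, -0.0]
ft_force: [0.3, 0.5, 0.6]
grip_width: 0.0151
grip_force: 40.0
```

>>> move_arm([
  {"hand": 1, "travel": [0, 0, 0], "twist": [0, 0, 0]},
  {"hand": 1, "travel": [0, 0, 0], "twist": [0, 0, 0]},
  {"hand": 1, "travel": [0, 0, 0], "twist": [0, 0, 0]},
])

```text
time: 4.78
position: [0.5245, 0.2124, 0.2394]
tool_rot: [0.707, 0.707, -0.001, -0.0]
ft_force: [-0.7, -0.3, -1.0]
grip_width: 0.0152
grip_force: 40.0
```

```bash
python3 - <<'E'
from h import *
o=robot.get_obs();print(o['position'],o['q'],o['grip_width'],o['time'])
a=snap('scene','scene3.png')['frame'];b=snap('side','side3.png')['frame']
a=a[85:235,180:310,::-1];b=b[85:235,240:370,::-1]
cv2.imwrite('pics/c3.png',np.hstack([cv2.resize(i,None,fx=3,fy=3,interpolation=2) for i in(a,b)]))
E
```

```text
[0.52451276 0.2123743  0.23941504] [ 1.87522836e-01  4.44794388e-01  1.57928388e+00 -5.01629738e-04
  1.11843424e+00  1.87792296e-01] 0.015180751188628243 4.7833
```

View pics/c3.png

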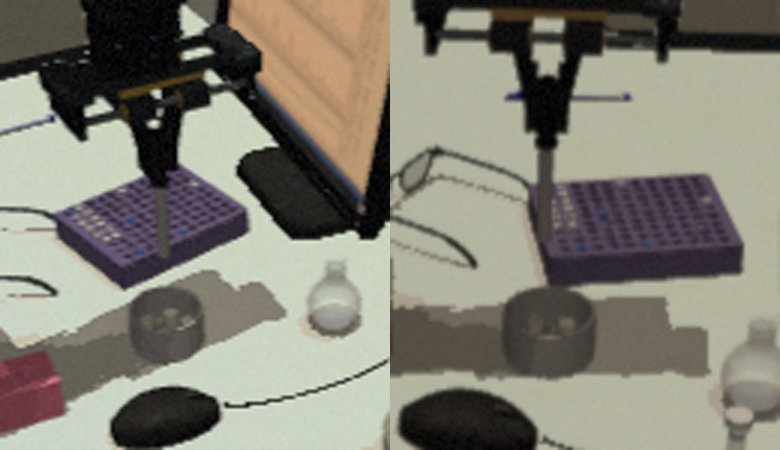

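The rod hangs upright from the gripper, with its foot at scene (234.7,171) and side (291.7,165.7), and the dish just ahead of it. Next I'll triangulate the foot.

```bash
python3 - <<'E'
from h import *
S=np.load('pics/scene.npy',allow_pickle=True).item();D=np.load('pics/side.npy',allow_pickle=True).item()
for n,p,q in [('tip',(234.7,170.5),(291.7,165.2)),('shaft top',(233.7,145.5),(291.7,134))]: print(n,two(S,p,D,q))
E
```

```text
tip (array([0.52676408, 0.22061723, 0.11892754]), np.float64(0.0008440078812064959))
shaft top (array([0.52628939, 0.21332601, 0.20863998]), np.float64(0.0030628031895138254))
```

>>> move_arm([
  {"hand": 1, "travel": [0.7, 0.2, 0], "twist": [0, 0, 0]},
  {"hand": 1, "travel": [0.75, 0.2, 0], "twist": [0, 0, 0]},
  {"hand": 1, "travel": [0.7, 0.2, 1], "twist": [0, 0, 0]},
  {"hand": 1, "travel": [0, 0, 2], "twist": [0, 0, 0]},
  {"hand": 1, "travel": [0, 0, 2], "twist": [0, 0, 0]},
])

```text
time: 5.3
position: [0.5319, 0.2355, 0.1892]
tool_rot: [0.707, 0.707, 0.001, 0.001]
ft_force: [-0.8, 0.3, -0.6]
grip_width: 0.0149
grip_force: 40.0
```

>>> move_arm([
  {"hand": 1, "travel": [0, 0, 1.5], "twist": [0, 0, 0]},
  {"hand": 1, "travel": [0, 0, 1], "twist": [0, 0, 0]},
  {"hand": 1, "travel": [0, 0, 0], "twist": [0, 0, 0]},
  {"hand": 1, "travel": [0, 0, 0], "twist": [0, 0, 0]},
])

```text
time: 5.63
position: [0.5309, 0.2347, 0.1639]
tool_rot: [0.707, 0.707, -0.0, -0.0]
ft_force: [-0.4, -0.1, -0.3]
grip_width: 0.015
grip_force: 40.0
```

```bash
python3 - <<'E'
from h import *
o=robot.get_obs();print(o['position'],o['grip_width'],o['time'])
a=snap('scene','scene4.png')['frame'];b=snap('side','side4.png')['frame']
a=a[145:220,200:270,::-1];b=b[145:220,258:328,::-1]
cv2.imwrite('pics/c4.png',np.hstack([cv2.resize(i,None,fx=5,fy=5,interpolation=2) for i in(a,b)]))
E
```

```text
[0.5308988  0.23474518 0.16392929] 0.014996530023237146 5.6333
```

View pics/c4.png

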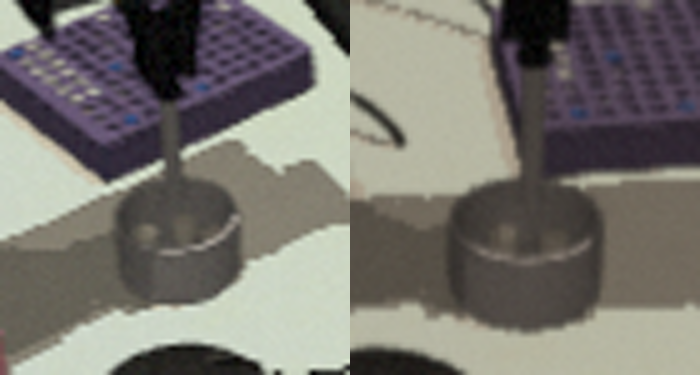

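The rod is centred over the dish, near column 178 (left panel) and 530 (right panel), but the foot is dim. I'll stretch the contrast.

```bash
python3 - <<'E'
import cv2,numpy as np
a=cv2.imread('pics/scene4.png')[170:200,218:254];b=cv2.imread('pics/side4.png')[170:200,275:311]
cv2.imwrite('pics/c5.png',np.hstack([cv2.resize(cv2.normalize(np.clip(i,40,140),None,0,255,cv2.NORM_MINMAX),None,fx=10,fy=10,interpolation=2) for i in(a,b)]))
E
```

```text
(no output)
```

View pics/c5.png

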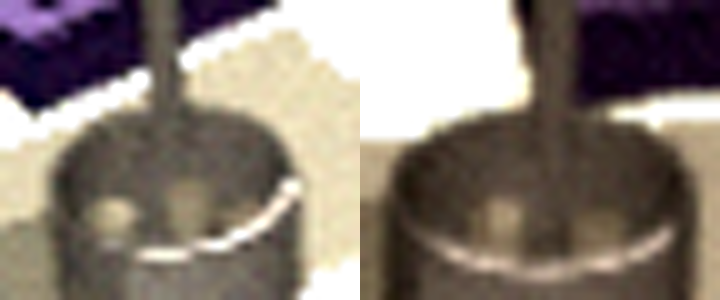

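>>> move_arm([
  {"hand": 1, "travel": [0, -0.15, 1], "twist": [0, 0, 0]},
  {"hand": 1, "travel": [0, 0, 1], "twist": [0, 0, 0]},
  {"hand": 1, "travel": [0, 0, 1], "twist": [0, 0, 0]},
  {"hand": 1, "travel": [0, 0, 0.5], "twist": [0, 0, 0]},
])

```text
time: 6.07
position: [0.5285, 0.2343, 0.1279]
tool_rot: [0.707, 0.707, -0.001, -0.001]
ft_force: [0.2, 0.1, -1.2]
grip_width: 0.0149
grip_force: 40.0
```

>>> move_arm([
  {"hand": 1, "travel": [0, 0, 0.4], "twist": [0, 0, 0]},
  {"hand": 1, "travel": [0, 0, 0], "twist": [0, 0, 0]},
  {"hand": 1, "travel": [0, 0, 0], "twist": [0, 0, 0]},
])

```text
time: 6.32
position: [0.5294, 0.2345, 0.1252]
tool_rot: [0.707, 0.707, -0.0, -0.0]
ft_force: [0.2, 0.5, -0.0]
grip_width: 0.0154
grip_force: 40.0
```

```bash
python3 - <<'E'
from h import *
o=robot.get_obs();print(o['position'],o['ft_force'])
# stir rows: angle 0 at tool +x (world left), going to tool -... 20 rows per turn
r=np.r_[np.linspace(0,1.9,16)[1:],np.full(75,1.9)];t=np.arange(len(r))*np.pi/10
p=np.c_[r*np.cos(t),r*np.sin(t)]; d=np.diff(np.vstack([[0,0],p]),axis=0)
print(np.round(d[:15],1).tolist()); print(np.round(d[15:36],2).tolist())
E
```

```text
[0.52940221 0.23448782 0.12516262] [ 0.16939739  0.48183139 -0.04152581]
[[0.1, 0.0], [0.1, 0.1], [0.1, 0.1], [-0.0, 0.2], [-0.1, 0.2], [-0.2, 0.2], [-0.3, 0.1], [-0.3, -0.0], [-0.3, -0.1], [-0.3, -0.3], [-0.2, -0.4], [-0.1, -0.5], [0.1, -0.5], [0.3, -0.5], [0.5, -0.4]]
[[0.59, -0.09], [0.59, 0.09], [0.53, 0.27], [0.42, 0.42], [0.27, 0.53], [0.09, 0.59], [-0.09, 0.59], [-0.27, 0.53], [-0.42, 0.42], [-0.53, 0.27], [-0.59, 0.09], [-0.59, -0.09], [-0.53, -0.27], [-0.42, -0.42], [-0.27, -0.53], [-0.09, -0.59], [0.09, -0.59], [0.27, -0.53], [0.42, -0.42], [0.53, -0.27], [0.59, -0.09]]
```

>>> move_arm([
  {"hand": 1, "travel": [0.1, 0, 0.1], "twist": [0, 0, 0]},
  {"hand": 1, "travel": [0.1, 0.1, 0.1], "twist": [0, 0, 0]},
  {"hand": 1, "travel": [0.1, 0.1, 0], "twist": [0, 0, 0]},
  {"hand": 1, "travel": [0, 0.2, 0], "twist": [0, 0, 0]},
  {"hand": 1, "travel": [-0.1, 0.2, 0], "twist": [0, 0, 0]},
])

```text
time: 6.73
position: [0.5358, 0.2368, 0.1238]
tool_rot: [0.707, 0.707, 0.0, 0.0]
ft_force: [0.2, -0.6, -1.2]
grip_width: 0.0152
grip_force: 40.0
```

>>> move_arm([
  {"hand": 1, "travel": [-0.2, 0.2, 0], "twist": [0, 0, 0]},
  {"hand": 1, "travel": [-0.3, 0.1, 0], "twist": [0, 0, 0]},
  {"hand": 1, "travel": [-0.3, 0, 0], "twist": [0, 0, 0]},
  {"hand": 1, "travel": [-0.3, -0.1, 0], "twist": [0, 0, 0]},
  {"hand": 1, "travel": [-0.3, -0.3, 0], "twist": [0, 0, 0]},
])

```text
time: 7.15
position: [0.5347, 0.222, 0.1236]
tool_rot: [0.707, 0.707, 0.0, 0.0]
ft_force: [0.5, -0.2, -0.7]
grip_width: 0.0148
grip_force: 40.0
```

>>> move_arm([
  {"hand": 1, "travel": [-0.2, -0.4, 0], "twist": [0, 0, 0]},
  {"hand": 1, "travel": [-0.1, -0.5, 0], "twist": [0, 0, 0]},
  {"hand": 1, "travel": [0.1, -0.5, 0], "twist": [0, 0, 0]},
  {"hand": 1, "travel": [0.3, -0.5, 0], "twist": [0, 0, 0]},
  {"hand": 1, "travel": [0.5, -0.4, 0], "twist": [0, 0, 0]},
])

```text
time: 7.57
position: [0.5127, 0.2286, 0.1241]
tool_rot: [0.707, 0.707, 0.002, 0.002]
ft_force: [5.8, -1.6, -1.2]
grip_width: 0.015
grip_force: 40.1
```

>>> move_arm([
  {"hand": 1, "travel": [0.59, -0.09, 0], "twist": [0, 0, 0]},
  {"hand": 1, "travel": [0.59, 0.09, 0], "twist": [0, 0, 0]},
  {"hand": 1, "travel": [0.53, 0.27, 0], "twist": [0, 0, 0]},
  {"hand": 1, "travel": [0.42, 0.42, 0], "twist": [0, 0, 0]},
  {"hand": 1, "travel": [0.27, 0.53, 0], "twist": [0, 0, 0]},
])

```text
time: 7.98
position: [0.5218, 0.2533, 0.123]
tool_rot: [0.707, 0.707, -0.002, -0.001]
ft_force: [-0.2, -0.7, -0.2]
grip_width: 0.0153
grip_force: 40.0
```

>>> move_arm([
  {"hand": 1, "travel": [0.09, 0.59, 0], "twist": [0, 0, 0]},
  {"hand": 1, "travel": [-0.09, 0.59, 0], "twist": [0, 0, 0]},
  {"hand": 1, "travel": [-0.27, 0.53, 0], "twist": [0, 0, 0]},
  {"hand": 1, "travel": [-0.42, 0.42, 0], "twist": [0, 0, 0]},
  {"hand": 1, "travel": [-0.53, 0.27, 0], "twist": [0, 0, 0]},
])

```text
time: 8.4
position: [0.5451, 0.2394, 0.1225]
tool_rot: [0.707, 0.707, -0.003, -0.002]
ft_force: [-6.8, -0.6, 1.1]
grip_width: 0.0152
grip_force: 40.1
```

>>> move_arm([
  {"hand": 1, "travel": [-0.59, 0.09, 0], "twist": [0, 0, 0]},
  {"hand": 1, "travel": [-0.59, -0.09, 0], "twist": [0, 0, 0]},
  {"hand": 1, "travel": [-0.53, -0.27, 0], "twist": [0, 0, 0]},
  {"hand": 1, "travel": [-0.42, -0.42, 0], "twist": [0, 0, 0]},
  {"hand": 1, "travel": [-0.27, -0.53, 0], "twist": [0, 0, 0]},
])

```text
time: 8.82
position: [0.5362, 0.2161, 0.1235]
tool_rot: [0.708, 0.707, 0.001, 0.0]
ft_force: [-0.7, 2.0, -1.3]
grip_width: 0.0149
grip_force: 40.0
```

>>> move_arm([
  {"hand": 1, "travel": [-0.09, -0.59, 0], "twist": [0, 0, 0]},
  {"hand": 1, "travel": [0.09, -0.59, 0], "twist": [0, 0, 0]},
  {"hand": 1, "travel": [0.27, -0.53, 0], "twist": [0, 0, 0]},
  {"hand": 1, "travel": [0.42, -0.42, 0], "twist": [0, 0, 0]},
  {"hand": 1, "travel": [0.53, -0.27, 0], "twist": [0, 0, 0]},
])

```text
time: 9.23
position: [0.5137, 0.2288, 0.1244]
tool_rot: [0.707, 0.707, 0.002, 0.002]
ft_force: [5.5, 0.4, -1.3]
grip_width: 0.0148
grip_force: 40.1
```

```bash
python3 - <<'E'
from h import *
a=snap('scene','scene6.png')['frame'];b=snap('side','side6.png')['frame']
a=a[140:210,205:265,::-1];b=b[140:210,263:323,::-1]
cv2.imwrite('pics/c6.png',np.hstack([cv2.resize(cv2.normalize(np.clip(i,40,200),None,0,255,cv2.NORM_MINMAX),None,fx=6,fy=6,interpolation=2) for i in(a,b)]))
E
```

```text
(no output)
```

View pics/c6.png

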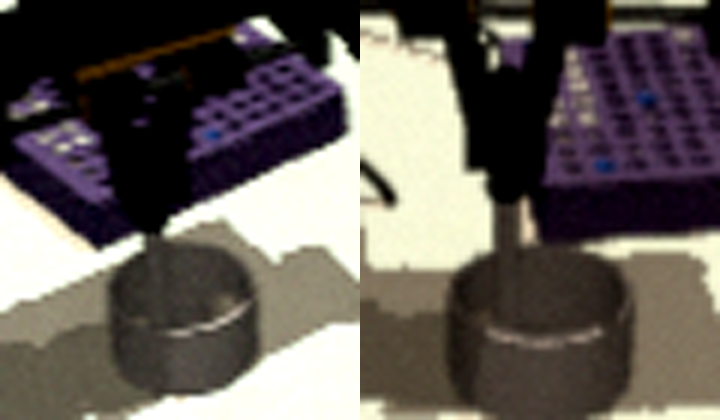

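The rod is stirring inside the dish near its left and near wall, and no pellets are outside. I'll keep going.

>>> move_arm([
  {"hand": 1, "travel": [0.59, -0.09, 0], "twist": [0, 0, 0]},
  {"hand": 1, "travel": [0.59, 0.09, 0], "twist": [0, 0, 0]},
  {"hand": 1, "travel": [0.53, 0.27, 0], "twist": [0, 0, 0]},
  {"hand": 1, "travel": [0.42, 0.42, 0], "twist": [0, 0, 0]},
  {"hand": 1, "travel": [0.27, 0.53, 0], "twist": [0, 0, 0]},
])

```text
time: 9.75
position: [0.5231, 0.2526, 0.1234]
tool_rot: [0.707, 0.707, -0.001, -0.0]
ft_force: [-0.3, -1.1, -1.1]
grip_width: 0.0152
grip_force: 40.0
```

>>> move_arm([
  {"hand": 1, "travel": [0.09, 0.59, 0], "twist": [0, 0, 0]},
  {"hand": 1, "travel": [-0.09, 0.59, 0], "twist": [0, 0, 0]},
  {"hand": 1, "travel": [-0.27, 0.53, 0], "twist": [0, 0, 0]},
  {"hand": 1, "travel": [-0.42, 0.42, 0], "twist": [0, 0, 0]},
  {"hand": 1, "travel": [-0.53, 0.27, 0], "twist": [0, 0, 0]},
])

```text
time: 10.17
position: [0.5457, 0.24, 0.1228]
tool_rot: [0.707, 0.707, -0.002, -0.002]
ft_force: [-2.9, 1.6, 0.6]
grip_width: 0.0154
grip_force: 40.0
```

>>> move_arm([
  {"hand": 1, "travel": [-0.59, 0.09, 0], "twist": [0, 0, 0]},
  {"hand": 1, "travel": [-0.59, -0.09, 0], "twist": [0, 0, 0]},
  {"hand": 1, "travel": [-0.53, -0.27, 0], "twist": [0, 0, 0]},
  {"hand": 1, "travel": [-0.42, -0.42, 0], "twist": [0, 0, 0]},
  {"hand": 1, "travel": [-0.27, -0.53, 0], "twist": [0, 0, 0]},
])

```text
time: 10.58
position: [0.5356, 0.2167, 0.1236]
tool_rot: [0.708, 0.706, 0.001, -0.001]
ft_force: [-2.3, 4.7, -1.7]
grip_width: 0.015
grip_force: 40.0
```

>>> move_arm([
  {"hand": 1, "travel": [-0.09, -0.59, 0], "twist": [0, 0, 0]},
  {"hand": 1, "travel": [0.09, -0.59, 0], "twist": [0, 0, 0]},
  {"hand": 1, "travel": [0.27, -0.53, 0], "twist": [0, 0, 0]},
  {"hand": 1, "travel": [0.42, -0.42, 0], "twist": [0, 0, 0]},
  {"hand": 1, "travel": [0.53, -0.27, 0], "twist": [0, 0, 0]},
])

```text
time: 11.0
position: [0.5132, 0.2288, 0.1244]
tool_rot: [0.707, 0.707, 0.002, 0.002]
ft_force: [2.0, 1.9, -0.2]
grip_width: 0.0148
grip_force: 40.0
```

>>> move_arm([
  {"hand": 1, "travel": [0.59, -0.09, 0], "twist": [0, 0, 0]},
  {"hand": 1, "travel": [0.59, 0.09, 0], "twist": [0, 0, 0]},
  {"hand": 1, "travel": [0.53, 0.27, 0], "twist": [0, 0, 0]},
  {"hand": 1, "travel": [0.42, 0.42, 0], "twist": [0, 0, 0]},
  {"hand": 1, "travel": [0.27, 0.53, 0], "twist": [0, 0, 0]},
])

```text
time: 11.42
position: [0.5225, 0.2514, 0.1231]
tool_rot: [0.706, 0.708, -0.003, 0.0]
ft_force: [0.4, -5.3, 1.0]
grip_width: 0.0154
grip_force: 40.0
```

>>> move_arm([
  {"hand": 1, "travel": [0.09, 0.59, 0], "twist": [0, 0, 0]},
  {"hand": 1, "travel": [-0.09, 0.59, 0], "twist": [0, 0, 0]},
  {"hand": 1, "travel": [-0.27, 0.53, 0], "twist": [0, 0, 0]},
  {"hand": 1, "travel": [-0.42, 0.42, 0], "twist": [0, 0, 0]},
  {"hand": 1, "travel": [-0.53, 0.27, 0], "twist": [0, 0, 0]},
])

```text
time: 11.83
position: [0.5481, 0.2405, 0.1234]
tool_rot: [0.707, 0.707, 0.0, -0.0]
ft_force: [0.6, -0.1, -0.6]
grip_width: 0.015
grip_force: 40.0
```

>>> move_arm([
  {"hand": 1, "travel": [-0.59, 0.09, 0], "twist": [0, 0, 0]},
  {"hand": 1, "travel": [-0.59, -0.09, 0], "twist": [0, 0, 0]},
  {"hand": 1, "travel": [-0.53, -0.27, 0], "twist": [0, 0, 0]},
  {"hand": 1, "travel": [-0.42, -0.42, 0], "twist": [0, 0, 0]},
  {"hand": 1, "travel": [-0.27, -0.53, 0], "twist": [0, 0, 0]},
])

```text
time: 12.25
position: [0.5357, 0.2162, 0.1238]
tool_rot: [0.708, 0.707, 0.001, 0.0]
ft_force: [1.0, 1.1, -0.5]
grip_width: 0.0152
grip_force: 40.0
```

>>> move_arm([
  {"hand": 1, "travel": [-0.09, -0.59, 0], "twist": [0, 0, 0]},
  {"hand": 1, "travel": [0.09, -0.59, 0], "twist": [0, 0, 0]},
  {"hand": 1, "travel": [0.27, -0.53, 0], "twist": [0, 0, 0]},
  {"hand": 1, "travel": [0.42, -0.42, 0], "twist": [0, 0, 0]},
  {"hand": 1, "travel": [0.53, -0.27, 0], "twist": [0, 0, 0]},
])

```text
time: 12.67
position: [0.5131, 0.2288, 0.1243]
tool_rot: [0.707, 0.708, 0.002, 0.002]
ft_force: [6.3, -1.0, -0.5]
grip_width: 0.0146
grip_force: 40.1
```

>>> move_arm([
  {"hand": 1, "travel": [0.59, -0.09, 0], "twist": [0, 0, 0]},
  {"hand": 1, "travel": [0.59, 0.09, 0], "twist": [0, 0, 0]},
  {"hand": 1, "travel": [0.53, 0.27, 0], "twist": [0, 0, 0]},
  {"hand": 1, "travel": [0.42, 0.42, 0], "twist": [0, 0, 0]},
  {"hand": 1, "travel": [0.27, 0.53, 0], "twist": [0, 0, 0]},
])

```text
time: 13.08
position: [0.5219, 0.2517, 0.1232]
tool_rot: [0.706, 0.708, -0.003, -0.0]
ft_force: [-0.8, -3.6, 0.9]
grip_width: 0.015
grip_force: 40.0
```

>>> move_arm([
  {"hand": 1, "travel": [0.09, 0.59, 0], "twist": [0, 0, 0]},
  {"hand": 1, "travel": [-0.09, 0.59, 0], "twist": [0, 0, 0]},
  {"hand": 1, "travel": [-0.27, 0.53, 0], "twist": [0, 0, 0]},
  {"hand": 1, "travel": [-0.42, 0.42, 0], "twist": [0, 0, 0]},
  {"hand": 1, "travel": [-0.53, 0.27, 0], "twist": [0, 0, 0]},
])

```text
time: 13.5
position: [0.5448, 0.2404, 0.1225]
tool_rot: [0.708, 0.707, -0.003, -0.003]
ft_force: [-6.2, 0.1, -0.1]
grip_width: 0.0152
grip_force: 40.1
```

>>> move_arm([
  {"hand": 1, "travel": [-0.59, 0.09, 0], "twist": [0, 0, 0]},
  {"hand": 1, "travel": [-0.59, -0.09, 0], "twist": [0, 0, 0]},
  {"hand": 1, "travel": [-0.53, -0.27, 0], "twist": [0, 0, 0]},
  {"hand": 1, "travel": [-0.42, -0.42, 0], "twist": [0, 0, 0]},
  {"hand": 1, "travel": [-0.27, -0.53, 0], "twist": [0, 0, 0]},
])

```text
time: 13.92
position: [0.5367, 0.216, 0.1241]
tool_rot: [0.707, 0.707, 0.002, 0.001]
ft_force: [-0.4, -0.2, -1.3]
grip_width: 0.0151
grip_force: 40.0
```

>>> move_arm([
  {"hand": 1, "travel": [-0.09, -0.59, 0], "twist": [0, 0, 0]},
  {"hand": 1, "travel": [0.09, -0.59, 0], "twist": [0, 0, 0]},
  {"hand": 1, "travel": [0.27, -0.53, 0], "twist": [0, 0, 0]},
  {"hand": 1, "travel": [0.42, -0.42, 0], "twist": [0, 0, 0]},
  {"hand": 1, "travel": [0.53, -0.27, 0], "twist": [0, 0, 0]},
])

```text
time: 14.33
position: [0.5127, 0.2291, 0.1241]
tool_rot: [0.707, 0.707, 0.002, 0.002]
ft_force: [3.7, -1.1, 0.0]
grip_width: 0.0152
grip_force: 40.0
```

>>> move_arm([
  {"hand": 1, "travel": [0.59, -0.09, 0], "twist": [0, 0, 0]},
  {"hand": 1, "travel": [0.59, 0.09, 0], "twist": [0, 0, 0]},
  {"hand": 1, "travel": [0.53, 0.27, 0], "twist": [0, 0, 0]},
  {"hand": 1, "travel": [0.42, 0.42, 0], "twist": [0, 0, 0]},
  {"hand": 1, "travel": [0.27, 0.53, 0], "twist": [0, 0, 0]},
])

```text
time: 14.75
position: [0.5229, 0.252, 0.1232]
tool_rot: [0.706, 0.708, -0.002, -0.0]
ft_force: [2.3, -4.8, -0.3]
grip_width: 0.0149
grip_force: 40.0
```

>>> move_arm([
  {"hand": 1, "travel": [0.09, 0.59, 0], "twist": [0, 0, 0]},
  {"hand": 1, "travel": [-0.09, 0.59, 0], "twist": [0, 0, 0]},
  {"hand": 1, "travel": [-0.27, 0.53, 0], "twist": [0, 0, 0]},
  {"hand": 1, "travel": [-0.42, 0.42, 0], "twist": [0, 0, 0]},
  {"hand": 1, "travel": [-0.53, 0.27, 0], "twist": [0, 0, 0]},
])

```text
time: 15.17
position: [0.5455, 0.2398, 0.1225]
tool_rot: [0.707, 0.707, -0.002, -0.002]
ft_force: [-4.1, -1.1, -0.1]
grip_width: 0.0148
grip_force: 40.1
```

>>> move_arm([
  {"hand": 1, "travel": [-0.2, -0.5, 0], "twist": [0, 0, 0]},
  {"hand": 1, "travel": [-0.2, -0.5, 0], "twist": [0, 0, 0]},
  {"hand": 1, "travel": [-0.2, -0.4, -0.3], "twist": [0, 0, 0]},
  {"hand": 1, "travel": [0, -0.2, -0.5], "twist": [0, 0, 0]},
  {"hand": 1, "travel": [0, 0, -0.5], "twist": [0, 0, 0]},
])

```text
time: 15.58
position: [0.5315, 0.2345, 0.1374]
tool_rot: [0.707, 0.707, 0.001, 0.0]
ft_force: [-1.1, -0.1, -1.1]
grip_width: 0.0152
grip_force: 40.0
```

>>> move_arm([
  {"hand": 1, "travel": [0, 0, -1], "twist": [0, 0, 0]},
  {"hand": 1, "travel": [0, 0, -1], "twist": [0, 0, 0]},
  {"hand": 1, "travel": [0, 0, -1.5], "twist": [0, 0, 0]},
  {"hand": 1, "travel": [0, 0, -2], "twist": [0, 0, 0]},
  {"hand": 1, "travel": [0, 0, -3], "twist": [0, 0, 0]},
])

```text
time: 16.0
position: [0.5307, 0.2342, 0.2217]
tool_rot: [0.707, 0.707, -0.001, -0.001]
ft_force: [0.0, -0.0, -1.3]
grip_width: 0.015
grip_force: 40.0
```

>>> move_arm([
  {"hand": 1, "travel": [0, 0, -3], "twist": [0, 0, 0]},
  {"hand": 1, "travel": [0, 0, -3], "twist": [0, 0, 0]},
  {"hand": 1, "travel": [0, 0, -3], "twist": [0, 0, 0]},
  {"hand": 1, "travel": [0, 0, -3], "twist": [0, 0, 0]},
  {"hand": 1, "travel": [0, 0, -2], "twist": [0, 0, 0]},
])

```text
time: 16.42
position: [0.5326, 0.2348, 0.3666]
tool_rot: [0.707, 0.707, 0.003, 0.002]
ft_force: [0.3, 0.2, -0.3]
grip_width: 0.015
grip_force: 40.0
```

>>> move_arm([
  {"hand": 1, "travel": [0, 0, 0], "twist": [-3, 0, 0]},
  {"hand": 1, "travel": [0, 0, 0], "twist": [-5, 0, 0]},
  {"hand": 1, "travel": [0, 0, 0], "twist": [-6, 0, 0]},
  {"hand": 1, "travel": [0, 0, 0], "twist": [-6, 0, 0]},
  {"hand": 1, "travel": [0, 0, 0], "twist": [-6, 0, 0]},
])

```text
time: 16.83
position: [0.5319, 0.2346, 0.3641]
tool_rot: [0.688, 0.688, 0.163, 0.161]
ft_force: [-0.3, -0.6, -0.4]
grip_width: 0.0151
grip_force: 40.0
```

>>> move_arm([
  {"hand": 1, "travel": [0, 0, 0], "twist": [-6, 0, 0]},
  {"hand": 1, "travel": [0, 0, 0], "twist": [-6, 0, 0]},
  {"hand": 1, "travel": [0, 0, 0], "twist": [-6, 0, 0]},
  {"hand": 1, "travel": [0, 0, 0], "twist": [-6, 0, 0]},
  {"hand": 1, "travel": [0, 0, 0], "twist": [-6, 0, 0]},
])

```text
time: 17.25
position: [0.5334, 0.2267, 0.3633]
tool_rot: [0.649, 0.639, 0.283, 0.3]
ft_force: [0.6, -0.6, -0.4]
grip_width: 0.0153
grip_force: 40.0
```

>>> move_arm([
  {"hand": 1, "travel": [0, 0, 0], "twist": [-6, 0, 0]},
  {"hand": 1, "travel": [0, 0, 0], "twist": [-6, 0, 0]},
  {"hand": 1, "travel": [0, 0, 0], "twist": [-4, 0, 0]},
  {"hand": 1, "travel": [0, 0, 0], "twist": [-2, 0, 0]},
  {"hand": 1, "travel": [0, 0, 0], "twist": [0, 0, 0]},
])

```text
time: 17.67
position: [0.539, 0.2286, 0.3946]
tool_rot: [0.626, 0.613, 0.325, 0.356]
ft_force: [-0.0, 0.4, 0.1]
grip_width: 0.0151
grip_force: 40.0
```

>>> move_arm([
  {"hand": 1, "travel": [0, 0, 0], "twist": [0, 0, 0]},
  {"hand": 1, "travel": [0, 0, 0], "twist": [0, 0, 0]},
  {"hand": 1, "travel": [0, 0, 0], "twist": [0, 0, 0]},
])

```text
time: 17.92
position: [0.5386, 0.2277, 0.3918]
tool_rot: [0.628, 0.613, 0.323, 0.355]
ft_force: [-0.2, 0.4, -1.0]
grip_width: 0.0149
grip_force: 40.0
```

```bash
python3 - <<'E'
from h import *
o=robot.get_obs();print(o['position'],o['q'],o['joint_velocities'],R.from_quat(o['tool_rot']).as_matrix()[:,2],o['grip_width'])
a=snap('scene','scene7.png')['frame'];b=snap('side','side7.png')['frame']
cv2.imwrite('pics/c7.png',np.hstack([cv2.resize(i[y:y+280,x:x+200,::-1],None,fx=2,fy=2,interpolation=2) for i,x,y in((a,160,20),(b,200,20))]))
E
```

```text
[0.53859523 0.22765268 0.39181407] [ 0.39407939  0.1603329   1.97367147 -1.43053155  0.38204337  1.64218739] [-0.00029434  0.00504773  0.00370849  0.00161323 -0.00036466  0.00483224] [ 0.8404941  -0.05029638 -0.53948118] 0.014900946854092172
```

View pics/c7.png

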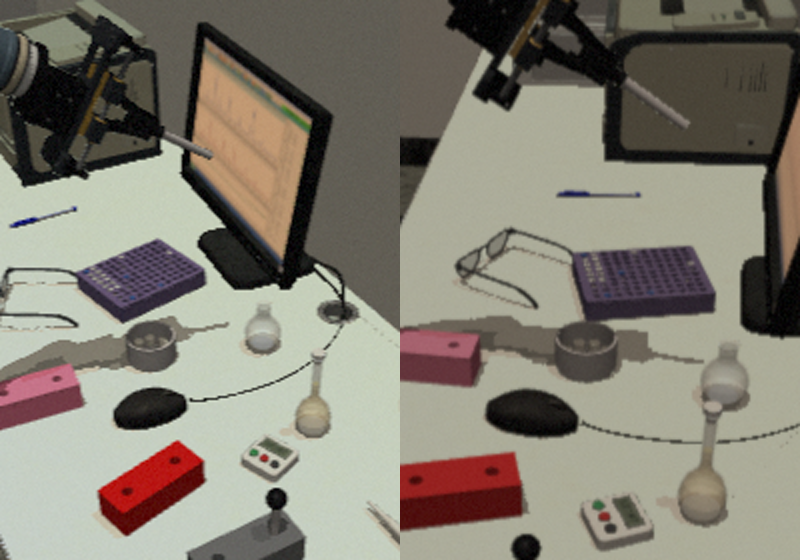

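The rod is held, the pellets are still in the dish and the bystanders stand undisturbed. The lean is only about 57° because joint 4 has reached its limit. Going up levels the forearm, after which I can lean further.

>>> move_arm([
  {"hand": 1, "travel": [0, 1, -0.3], "twist": [0, 0, 0]},
  {"hand": 1, "travel": [0, 1.5, -0.5], "twist": [0, 0, 0]},
  {"hand": 1, "travel": [0, 1.5, -0.5], "twist": [0, 0, 0]},
  {"hand": 1, "travel": [0, 1.5, -0.5], "twist": [0, 0, 0]},
  {"hand": 1, "travel": [0, 1.5, -0.5], "twist": [0, 0, 0]},
])

```text
time: 18.43
position: [0.557, 0.2287, 0.4629]
tool_rot: [0.629, 0.613, 0.322, 0.354]
ft_force: [0.8, -0.6, -0.2]
grip_width: 0.0149
grip_force: 40.0
```

```bash
python3 - <<'E'
from h import *
o=robot.get_obs();print(o['position'],o['q'],R.from_quat(o['tool_rot']).as_matrix(),o['grip_width'])
E
```

```text
[0.55696061 0.22873808 0.4629169 ] [ 0.37820889  0.08486205  1.82979613 -0.95501785  0.45279555  1.11780171] [[ 0.04147377  0.5418353   0.8394608 ]
 [ 0.99870979  0.00215978 -0.05073555]
 [-0.02930336  0.84048191 -0.54104665]] 0.014892785846591068
```

Joint 4 has come back from its limit, so I'll lean about 14° more while rising a little.

>>> move_arm([
  {"hand": 1, "travel": [0, 1, -0.4], "twist": [0, 0, 0]},
  {"hand": 1, "travel": [0, 1.5, -0.6], "twist": [-1, 0, 0]},
  {"hand": 1, "travel": [0, 1.5, -0.6], "twist": [-2, 0, 0]},
  {"hand": 1, "travel": [0, 1, -0.5], "twist": [-3, 0, 0]},
  {"hand": 1, "travel": [0, 1, -0.5], "twist": [-3, 0, 0]},
])

```text
time: 18.85
position: [0.5659, 0.2303, 0.5287]
tool_rot: [0.598, 0.584, 0.371, 0.404]
ft_force: [0.2, -0.9, 0.6]
grip_width: 0.0151
grip_force: 40.0
```

>>> move_arm([
  {"hand": 1, "travel": [0, 0.5, 0], "twist": [-3, 0, 0]},
  {"hand": 1, "travel": [0, 0, 0], "twist": [-2, 0, 0]},
  {"hand": 1, "travel": [0, 0, 0], "twist": [0, 0, 0]},
  {"hand": 1, "travel": [0, 0, 0], "twist": [0, 0, 0]},
  {"hand": 1, "travel": [0, 0, 0], "twist": [0, 0, 0]},
])

```text
time: 19.27
position: [0.5679, 0.2306, 0.5379]
tool_rot: [0.582, 0.571, 0.392, 0.426]
ft_force: [-0.3, 0.3, -1.1]
grip_width: 0.0145
grip_force: 40.0
```

```bash
python3 - <<'E'
from h import *
o=robot.get_obs();print(o['position'],o['q'],R.from_quat(o['tool_rot']).as_matrix()[:,2],o['grip_width'],abs(o['joint_velocities']).max())
c=snap('side','side8.png');d=snap('scene','scene8.png')
cv2.imwrite('pics/c8.png',np.vstack([cv2.resize(np.hstack([d['frame'][0:150,120:320],c['frame'][0:150,200:400]]),None,fx=2,fy=2),cv2.resize(np.hstack([d['frame'][165:225,180:280],c['frame'][165:225,243:343]]),None,fx=4,fy=4)])[:,:,::-1])
E
```

```text
[0.56787715 0.23064891 0.53792821] [ 0.40089835  0.04537565  1.83290219 -1.43059348  0.42977454  1.54415483] [ 0.94250672 -0.0486236  -0.33063097] 0.014532364064771364 0.007122220377187071
```

View pics/c8.png

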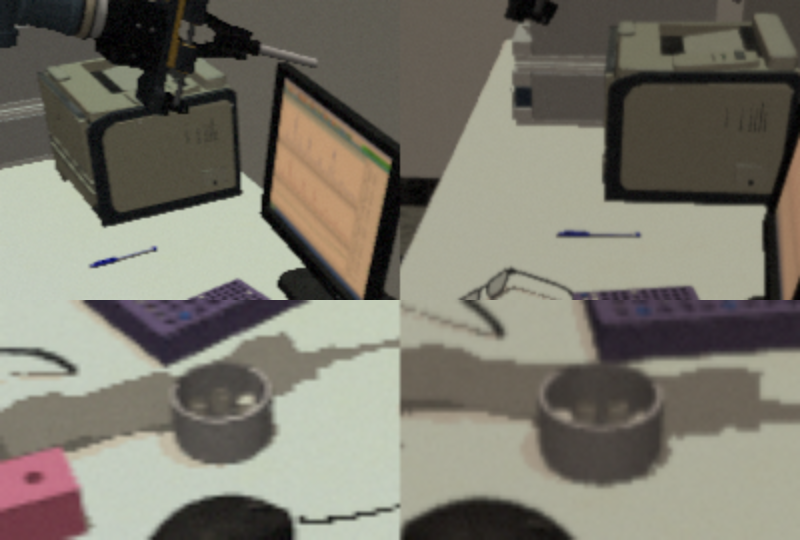

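The rod is held in the gripper, leaning about 71° with its foot near z = 0.5 m. The pellets are visible in the dish and the arm is at rest.

```bash
python3 -c "
from rig import robot
print(robot.hand_in())"
```

```text
the job is handed in; nothing more can be done
None
```

I drew the stirring rod, stirred the pellets for more than three wide turns, and handed the job in with the rod held still in the gripper, about 0.5 m up and leaning about 71°; the last pictures show pellets in the dish and none outside, though not all six could be counted, and no verdict came back.

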